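# Slide the test cassette along the rail into the reader's corner pocket

## Robot

A 7-joint arm with a two-finger parallel gripper is mounted at the origin on the work surface. World frame = base frame: x ahead of the robot, y to its left, z up, the work surface at z = 0. Lengths are in m, angles in rad, forces in N, time in s.
With the tool pointing down it reaches from about 0.4 to 0.875 m from the base axis. Payload 19.3 kg.
Tool frame: the origin (TCP) lies on the centre line of the jaws, within the pads' length; the fingertips stand 14 mm ahead of it and the grasp point (between the pads) lies 5 mm behind it; x points along the fingers, y is the direction in which the jaws open and shut, and the axes are right-handed (so a half turn about x gives the same grasp; the last joint's range is limited). The gripper opens to 85 mm and grips with 20 to 120 N. Pads are 22 mm wide; open, the fingers measure 114 mm over their backs; the gripper's body (76 mm by 85 mm) begins 54 mm behind the grasp point. The pads swing forward as they close: fully open they stand 13 mm farther back than shut.
Start: joints at [-1.411, 0.521, -0.036, 1.599, 0.021, 1.021, -0.113], TCP at [0.142, 0.609, 0.245] pointing down, gripper open.
Joint ranges: [-2.91, 2.91], [-0.3, 2.13], [-1.5, 1.42], [0.17, 2.43], [-1.26, 4.41], [0.16, 1.93], [-2.52, 2.52]. Speed limits (rad/s): [1.89, 1.89, 2.39, 2.39, 3.01, 3.01, 3.01].

## Interface

Orientations are given as [roll, pitch, yaw] about the fixed x, y, z axes, in that order (R = Rz(yaw) Ry(pitch) Rx(roll)).
In Python, from workcell import monitor, optics, bot gives the robot as it stands.
- The arm moves only by the tool arm_command, never from a script. Its arguments are lists of equal length, an entry for each row: "delta_pos": the shift along the tool's x, y, z as a fraction of full scale, a list of three; "rotation": the turn, a rotation vector about the tool's x, y, z as a fraction of full scale, a list of three. In form: {"delta_pos": [[dx, dy, dz], ...], "rotation": [[wx, wy, wz], ...]}. A call has 1 to 10 rows; each row shifts and turns the pose as measured when the row begins, along the tool's axes as they then stand; what a row does not reach is not made up. Full scale, the value 1, is 30 mm for a shift and 6 degrees for a turn. A row lasts 1/10 s, in which the tool goes at most 50 mm and 8.59 degrees, less where a joint would pass 70% of its speed; a pose out of reach is approached as far as the arm can. A call with a number of a shift or a turn outside -1 to 1 is refused whole. A call with a gripper value outside its range is refused whole. "gripper" is the closure, from -1 (fully open) to 1 (shut), so that 0 is half open, set as the call begins (left out, the last holds). The fingers move at their own pace and stop on an object; "grip_force" is the grip in N (left out, the last holds). Time passes only in rows, so rows that do not move let the fingers close. It gives the time, the measured TCP pose, the force and the opening at its end, in the units of the state.
- monitor.observe(): the state, without advancing time (a new reading comes with each control period).
- optics.grab_frame(name): name is "scene" or "top"; returns the picture (384x512x3 uint8, red, green, blue); there is no depth.
- optics.camera_params(name): a dict with "fx", "fy", "cx", "cy" (pixels), "origin" and "rotation" of the camera in the world. Camera axes: x right, y down, z forward; pixel columns grow to the right and rows downward; lengths in m; the calibration is good to about 2 mm. A picture is of the moment at which its call begins. camera_params takes no time and is no camera call.
- bot.job_done(): hands the job in, once; it reports no verdict.
The state is a dict: "clock": time; "qpos": joint angles; "qd": joint speeds; "joint_efforts": joint torques, N m; "position": TCP position; "tool_rot": TCP orientation; "force": force on the tool from outside, world axes, zero at the start; "moment": the same for the moment, N m; "grip_width": finger opening in m.
Only numpy, scipy, OpenCV 4.12 (cv2) and the standard library are available. Lean on these libraries where they do the work, as an engineer would, in place of code of your own. Each camera call takes 0.05 s, during which the arm holds its last target. There are 200 camera calls.

## Task

Load the orange test cassette into the reader: with a fingertip, push it across the plate until its long side lies flat against the blue guide rail, and then, keeping it against the rail all the way, slide it along until its nose is fully home in the corner pocket. Only push it, without lifting or tipping it, and take the hand away when it is seated. Leave the grey spent cassette, the vial, the white bottle and the orange tip box where they are.

Things in the scene. Friction and masses are not known exactly. Their poses are not given: they have to be found in the camera images.
- reader: Fixed cassette reader: aluminium plate 12 mm thick lying on the bench; place and yaw vary. Origin on the bench (z = 0), x, y in the plane; the plate covers x -130 to +90, y -150 to +150 mm. A white reader head (y +100 to +150, x -100 to +90 mm, top 60 mm above the bench) stands across the +y end: its flat face at y = +100 mm is the end stop of the pocket.
- rail_end (a point): Top inner edge of the blue guide rail at its open end, at (70, -150, 28) mm in the reader's frame. From here the straight rail runs 250 mm along the reader's +y to the end stop, 10 mm thick, top 16 mm above the plate. Its flat guide face is at the reader's x = +70 mm and looks to -x.
- pocket (a point): Middle of the corner pocket's mouth, on the plate, at (53, 86, 12) mm in the reader's frame. The pocket is the corner of rail and end stop, closed on the third side by a low blue lip (reader x +28 to +36, y +86 to +100 mm, 14 mm above the plate). The mouth is 34 mm wide and faces the reader's -y; the floor is flush, with a black patch.
- home (a point): Point on the plate's top face where the cassette's origin lies when it is fully home: at (55, 55, 12) mm in the reader's frame, axes parallel to the reader's. The rail is towards its +x, the end stop towards its +y.
- cassette: Loose orange test cassette to be loaded, 45 g (+-40%), flat on the plate, 14 mm high. Body 30 (x) by 90 (y) mm, origin at the centre of its underside. Loaded, its axes are parallel to the reader's: +x long side on the rail, +y end (nose) in the pocket. Starts 25 to 55 mm off the rail, 105 to 145 mm short of home along it, turned up to 0.35 rad.
- flag (a point): Middle of the rear (-y) face of the cassette's finger flag, at (-27, 12, 7) mm in the cassette's frame. The flag sticks out 24 mm from the body's -x long side (x -15 to -39, y +12 to +22 mm), as high as the body. A closed fingertip in the nook behind it can press the body to the rail (+x) and push the flag on (+y).
- spent_cassette: Loose grey cassette of the same shape and size, origin at the centre of its body's underside, lying on the plate near its -x edge, its long side about along the reader's y; leave it alone.
- vial: Small loose amber glass vial with a blue cap, 22 mm diameter, 42 mm tall, standing on the plate near the reader head, origin at the centre of its base; it tips easily; leave it alone.
- reagent_bottle: Loose white bottle with a blue cap, 60 mm diameter, 130 mm tall, standing on the bench to the robot's left, origin at the centre of its base; it only has to stay where it is.
- tip_box: Loose orange pipette tip box, 85 mm (x) by 125 mm (y), 51 mm tall, on the bench to the robot's right, origin at the centre of its underside; not the cassette; it only has to stay where it is.
There are look-alikes about, which are no part of the job. Of the things shaped like the cassette, the orange one is meant.

How it is judged:
By the outcome, as a careful person would: the job done as asked, in the order asked, and still so for the second after the job is handed in, with the robot touching nothing.
It also fails if it takes over 64 s, if anything falls off the work surface, if the arm or the gripper's body presses on something with over 40 N, if the wrist force passes 120 N, or if a joint passes its speed limit or range.

## Working session

There is one attempt and no reset: what is moved stays moved. The work goes in short steps, Python scripts to look and compute and a tool call to move; the robot and the scene stay as the last step left them, time stands still between calls to the robot, and variables do not carry over. Pictures are saved under pics/ and viewed, about 8 in all and at most 12, crops included, and the job is handed in when it is done.

Besides the shell and the picture viewer there is one more tool, called after "Call:" in YAML: its name, and indented under it one key for each argument. arm_command: Moves the arm, as the interface text tells. Its arguments: {"type":"object","properties":{"delta_pos":{"type":"array","items":{"type":"array","items":{"type":"number"}}},"rotation":{"type":"array","items":{"type":"array","items":{"type":"number"}}},"gripper":{"type":"number"},"grip_force":{"type":"number"}},"required":["delta_pos","rotation"]}

```bash
mkdir -p pics
cat > h.py <<'E'
from workcell import monitor, optics, bot
import cv2, numpy as np
from scipy.spatial.transform import Rotation as R
def P(n): return optics.camera_params(n)
def px2w(n,uv,z):
    c=P(n);uv=np.atleast_2d(np.array(uv,float));M=np.array(c["rotation"]).reshape(3,3);o=np.array(c["origin"])
    d=np.c_[(uv[:,0]-c["cx"])/c["fx"],(uv[:,1]-c["cy"])/c["fy"],np.ones(len(uv))]@M.T
    return o+d*((z-o[2])/d[:,2])[:,None]
def w2px(n,p):
    c=P(n);M=np.array(c["rotation"]).reshape(3,3);q=(np.atleast_2d(p)-np.array(c["origin"]))@M
    return np.c_[q[:,0]/q[:,2]*c["fx"]+c["cx"],q[:,1]/q[:,2]*c["fy"]+c["cy"]]
def save(n,name,box=None,k=1):
    im=optics.grab_frame(n)[:,:,::-1]; cv2.imwrite('pics/full_'+name+'.png',im)
    if box: u0,v0,u1,v1=box; im=im[v0:v1,u0:u1]
    cv2.imwrite('pics/'+name+'.png',cv2.resize(im,None,fx=k,fy=k,interpolation=cv2.INTER_CUBIC)); return im
E
python3 - <<'E'
from h import *
for n in("scene","top"):print(P(n))
a=optics.grab_frame("scene");b=optics.grab_frame("top")
cv2.imwrite('pics/s0.png',a[:,:,::-1]);cv2.imwrite('pics/t0.png',b[:,:,::-1])
s=monitor.observe();print(s)
E
```

```text
{'fx': 352.01763306555284, 'fy': 352.01763306555284, 'cx': 255.2895558331593, 'cy': 191.03687121422854, 'origin': array([ 1.14650412, -0.54967764,  0.62357654]), 'rotation': array([-2.20956293, -0.01079708,  0.77990867])}
{'fx': 468.7532428069086, 'fy': 468.7532428069086, 'cx': 254.98576481084382, 'cy': 193.19748595302826, 'origin': array([ 0.52566487, -0.0199446 ,  1.26613776]), 'rotation': array([-3.05007585,  0.01707521, -1.56516593])}
{'clock': 0.1, 'qpos': array([-1.41120884,  0.52195803, -0.03631905,  1.59991108,  0.02115176,
        1.0210987 , -0.11282748]), 'qd': array([ 0.00019492, -0.0014009 , -0.00075651,  0.00054375,  0.00073827,
        0.0011406 ,  0.00061587]), 'joint_efforts': array([ 3.82698010e-03, -9.28487206e+01,  1.98426425e+00, -3.70535266e+01,
        1.81527331e-02,  5.18512388e-03, -4.06394440e-05]), 'position': array([0.14231779, 0.60830366, 0.24479539]), 'tool_rot': array([-1.53912769,  1.56980361, -1.76898684]), 'force': array([-0.20348014,  0.2151802 ,  0.08772094]), 'moment': array([ 0.00566425,  0.00271632, -0.02555278]), 'grip_width': 0.08533686004556473}
```

View pics/t0.png

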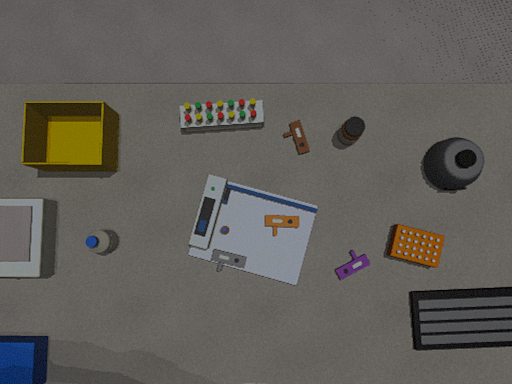

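View pics/s0.png

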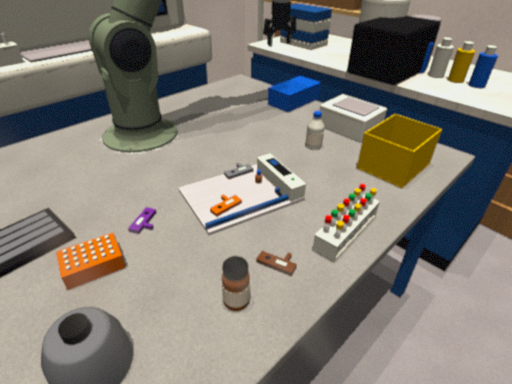

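The top view shows the reader plate with its head at the left (~208,212), the blue rail along the upper edge and the orange cassette at ~(282,221). Similar shapes are grey (229,259), brown (298,136) and purple (352,265), plus the orange tip box (417,245). The orange one on the plate, flag pointing away from the rail, fits the description. I'll confirm it in a crop.

```bash
sed -i 's/np.array(c\["rotation"\]).reshape(3,3)/R.from_euler("xyz",c["rotation"]).as_matrix()/' h.py
python3 - <<'E'
from h import *
im=cv2.imread('pics/t0.png')[170:295,180:330]
cv2.imwrite('pics/t0c.png',cv2.resize(im,None,fx=5,fy=4.8,interpolation=cv2.INTER_CUBIC))
cv2.imwrite('pics/t0c.png',cv2.resize(im,None,fx=4.8,fy=4.8,interpolation=cv2.INTER_CUBIC))
print(px2w("top",[[255,193],[317,207]],0.012), w2px("top",[[0.6,0,0]]))
E
```

```text
[[ 0.64118849  0.00208468  0.012     ]
 [ 0.60426938 -0.16392657  0.012     ]] [[255.76059636 208.57501527]]
```

View pics/t0c.png

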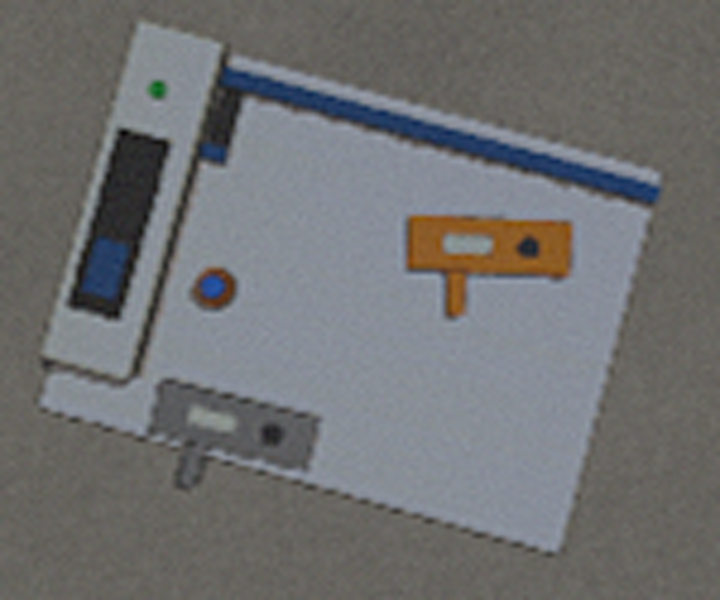

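The crop confirms the target: an orange body with its flag at (455,295) in the crop, nose to the left towards the head. The vial is at (213,288) and the grey cassette at (235,425). Next I fit the poses.

```bash
cat >> h.py <<'E'
from scipy.optimize import least_squares
def fit(L,uv,z0,x0):
    L=np.array(L,float)/1000;uv=np.array(uv,float)
    def f(p):
        return (w2px("top",tf(p,L,z0))-uv).ravel()
    s=least_squares(f,x0); return s.x,np.round(s.fun.reshape(-1,2),1).tolist()
def tf(p,L,z0=0):
    c,s=np.cos(p[2]),np.sin(p[2]);L=np.atleast_2d(L)
    return np.c_[p[0]+c*L[:,0]-s*L[:,1],p[1]+s*L[:,0]+c*L[:,1],L[:,2]+z0]
CL=[(15,45,14),(15,-45,14),(-15,-45,14),(-15,45,14),(-39,22,14),(-39,12,14)]
def cin(rd,c):  # cassette in reader frame (mm, rad)
    d=np.array(c[:2])-rd[:2];co,s=np.cos(rd[2]),np.sin(rd[2])
    return np.round([1000*(co*d[0]+s*d[1]),1000*(-s*d[0]+co*d[1]),c[2]-rd[2]],3)
E
python3 - <<'E'
from h import *
def c2p(a): return (np.array(a,float)+.5)/4.8-.5+[180,170]
rd,e=fit([(90,-150,12),(-130,-150,12),(-130,150,12),(70,-150,28),(90,150,60),(90,100,60),(-100,150,60),(-100,100,60)],
 c2p([(661,172),(558,553),(40,407),(655,206),(140,22),(222,45),(43,360),(132,382)]),0,[.6,0,-.2])
print(rd,e)
ca,e=fit(CL,c2p([(408,216),(572,222),(568,277),(408,270),(445,316),(465,318)]),.012,[.6,0,0]);print(ca,e)
np.save('rd.npy',rd);np.save('ca.npy',ca);print(cin(rd,ca))
v=px2w("top",c2p([(213,288)]),.054)[0];print('vial',cin(rd,[v[0],v[1],0]))
gr,e=fit(CL,c2p([(160,380),(320,415),(307,470),(150,432),(178,487),(193,489)]),.012,[.6,0,0]);print('grey',cin(rd,gr),e)
s=monitor.observe();M=R.from_euler("xyz",s["tool_rot"]).as_matrix();print(M.round(3))
nook=tf(ca,[[-.027,.012,0]]);print('flag',nook)
E
```

```text
[ 0.5611735   0.00207502 -0.26330647] [[0.5, -0.2], [0.7, 0.8], [-0.4, 0.6], [0.5, -0.4], [-0.7, -0.7], [0.7, -0.4], [-0.8, -0.2], [-0.6, 0.4]]
[ 0.56604134 -0.06839118 -0.03532333] [[0.0, -0.0], [-0.1, 0.1], [0.4, 0.0], [-0.4, 0.1], [0.2, 0.0], [-0.1, -0.3]]
[ 23.041 -66.771   0.228]
vial [-38.938  71.152   0.263]
grey [-1.07829e+02  4.24810e+01  4.30000e-02] [[-0.0, -0.2], [-0.1, 0.2], [0.1, 0.0], [-0.6, 0.2], [-0.0, -0.3], [0.6, 0.1]]
[[-0.     0.228  0.974]
 [-0.001  0.974 -0.228]
 [-1.    -0.001  0.   ]]
flag [[ 0.53948198 -0.05544514  0.        ]]
```

Call:
arm_command:
  delta_pos:
    - [0,-0.6,1]
    - [0,-0.6,1]
    - [0,-0.6,1]
    - [0,-0.6,1]
    - [0,-0.6,1]
    - [0,-0.6,1]
    - [0,-0.6,1]
    - [0,-0.6,1]
    - [0,-0.6,1]
    - [0,-0.6,1]
  rotation:
    - [0.03,0,0]
    - [0.03,0,0]
    - [0.03,0,0]
    - [0.03,0,0]
    - [0.03,0,0]
    - [0.03,0,0]
    - [0.03,0,0]
    - [0.03,0,0]
    - [0.03,0,0]
    - [0.03,0,0]
  gripper: 1
  grip_force: 40

```text
clock: 1.1
position: [0.3941, 0.354, 0.2417]
tool_rot: [-2.052, 1.565, -2.305]
force: [0.3, 0.9, 0.1]
grip_width: 0.0002
```

Call:
arm_command:
  delta_pos:
    - [0,-1,0.62]
    - [0,-1,0.62]
    - [0,-1,0.62]
    - [0,-1,0.62]
    - [0,-1,0.62]
    - [0,-1,0.62]
    - [0,-1,0.62]
    - [0,-1,0.62]
    - [0,-1,0.62]
    - [0,-1,0.62]
  rotation:
    - [0,0,0]
    - [0,0,0]
    - [0,0,0]
    - [0,0,0]
    - [0,0,0]
    - [0,0,0]
    - [0,0,0]
    - [0,0,0]
    - [0,0,0]
    - [0,0,0]

```text
clock: 2.1
position: [0.5016, 0.0023, 0.2416]
tool_rot: [-2.128, 1.563, -2.382]
force: [-0.0, 0.7, -0.7]
grip_width: 0.0004
```

```bash
cat >> h.py <<'E'
def go(target,yaw):
    "target TCP world -> total tool-frame shift & rotation in full-scale units"
    s=monitor.observe();M=R.from_euler("xyz",s["tool_rot"]);p=np.array(s["position"])
    G=R.from_matrix(np.array([[0,-np.sin(yaw),np.cos(yaw)],[0,np.cos(yaw),np.sin(yaw)],[-1,0,0]]))
    print('clock',s["clock"],'pos',p.round(4),'F',np.round(s["force"],1))
    print('shift',(M.inv().apply(np.array(target)-p)/.03).round(2),'rot',((M.inv()*G).as_rotvec(degrees=True)/6).round(2))
def tipR(rd):
    s=monitor.observe();print('tip in reader',cin(rd,[*s["position"][:2],0])[:2],'z',round(s["position"][2],4))
E
python3 - <<'E'
from h import *
rd=np.load('rd.npy');ca=np.load('ca.npy')
t=tf(ca,[[-.037,-.012,0]])[0];print(t,cin(rd,[*t[:2],0]))
go([t[0],t[1],.09],rd[2])
E
```

```text
[ 0.52864063 -0.07907701  0.        ] [-10.29  -86.823   0.263]
clock 2.1 pos [0.5016 0.0023 0.2416] F [-0.   0.7 -0.7]
shift [ 5.06 -2.36  1.58] rot [ 0.09 -0.04  0.07]
```

Call:
arm_command:
  delta_pos:
    - [0.6,-0.4,0.26]
    - [0.6,-0.4,0.26]
    - [0.6,-0.4,0.26]
    - [0.6,-0.4,0.26]
    - [0.6,-0.4,0.26]
    - [0.6,-0.4,0.26]
    - [0.6,0,0]
    - [0.6,0,0]
    - [0.3,0,0]
    - [0,0,0]
  rotation:
    - [0.02,-0.01,0.02]
    - [0.02,-0.01,0.02]
    - [0.02,-0.01,0.01]
    - [0.02,-0.01,0.01]
    - [0,0,0]
    - [0,0,0]
    - [0,0,0]
    - [0,0,0]
    - [0,0,0]
    - [0,0,0]

```text
clock: 3.1
position: [0.5285, -0.0895, 0.0818]
tool_rot: [-1.966, 1.569, -2.237]
force: [-0.8, 0.9, 0.8]
grip_width: 0.0001
```

Run:
```python
from h import *
rd=np.load('rd.npy')
go([0.5286,-0.0791,.032],rd[2])
save("scene","s1",(165,140,325,260),4.8)
s=monitor.observe();print(w2px("scene",np.array(s["position"])-[0,0,.014]))
```

```text
clock 3.1 pos [ 0.5285 -0.0895  0.0818] F [-0.8  0.9  0.8]
shift [ 1.66  0.34 -0.09] rot [-0.07 -0.01  0.02]
[[209.84788801 187.52444309]]
```

View pics/s1.png

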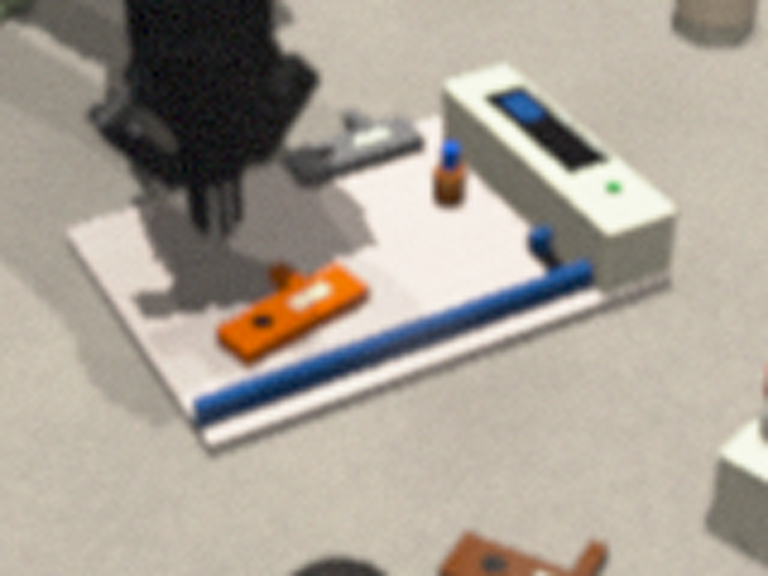

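Tip appears at crop ~(215,233), against a predicted (215,228), so the camera and arm agree. It stands behind the flag with clearance. Next I descend.

Call:
arm_command:
  delta_pos:
    - [0,0.15,-0.05]
    - [0,0.15,-0.04]
    - [0.5,0,0]
    - [0.5,0,0]
    - [0.3,0,0]
    - [0.2,0,0]
    - [0,0,0]
  rotation:
    - [-0.04,0,0.01]
    - [-0.03,0,0.01]
    - [0,0,0]
    - [0,0,0]
    - [0,0,0]
    - [0,0,0]
    - [0,0,0]

```text
clock: 3.85
position: [0.5317, -0.0768, 0.0407]
tool_rot: [0.421, 1.563, 0.161]
force: [0.4, -0.5, -0.4]
grip_width: 0.0001
```

Run:
```python
from h import *
rd=np.load('rd.npy');go([0.5286,-0.0791,.032],rd[2]);tipR(rd)
```

```text
clock 3.85 pos [ 0.5317 -0.0768  0.0407] F [ 0.4 -0.5 -0.4]
shift [ 0.29 -0.1  -0.08] rot [ 0.04  0.07 -0.03]
tip in reader [ -7.958 -83.795] z 0.0407
```

Call:
arm_command:
  delta_pos:
    - [0,-0.1,-0.08]
    - [0.15,0,0]
    - [0.15,0,0]
    - [0,0,0]
  rotation:
    - [0.04,0.07,-0.03]
    - [0,0,0]
    - [0,0,0]
    - [0,0,0]

```text
clock: 4.25
position: [0.529, -0.0794, 0.0323]
tool_rot: [-0.008, 1.57, -0.273]
force: [0.2, 0.0, -0.4]
grip_width: 0.0001
```

Run:
```python
from h import *
rd=np.load('rd.npy');go([0.5286,-0.0791,.032],rd[2]);tipR(rd)
```

```text
clock 4.25 pos [ 0.529  -0.0794  0.0323] F [ 0.2  0.  -0.4]
shift [ 0.01  0.   -0.02] rot [-0.01  0.01  0.  ]
tip in reader [ -9.872 -86.999] z 0.0323
```

Call:
arm_command:
  delta_pos:
    - [0,0.12,0]
    - [0,0.12,0]
    - [0,0,0.15]
    - [0,0,0.15]
    - [0,0,0.15]
    - [0,0,0.15]
    - [0,0,0]
  rotation:
    - [0,0,0]
    - [0,0,0]
    - [0,0,0]
    - [0,0,0]
    - [0,0,0]
    - [0,0,0]
    - [0,0,0]

```text
clock: 4.95
position: [0.5506, -0.0768, 0.0326]
tool_rot: [0.13, 1.569, -0.134]
force: [0.0, 0.2, 0.0]
grip_width: 0.0001
```

Run:
```python
from h import *
rd=np.load('rd.npy');go(tf(rd,[[.029,-.080,.032]])[0],rd[2]);tipR(rd)
save("scene","s2",(190,165,290,240),7)
```

```text
clock 4.95 pos [ 0.5506 -0.0768  0.0326] F [0.  0.2 0. ]
shift [ 0.02 -0.04  0.62] rot [-0.01  0.01 -0.  ]
tip in reader [ 10.301 -78.933] z 0.0326
```

View pics/s2.png

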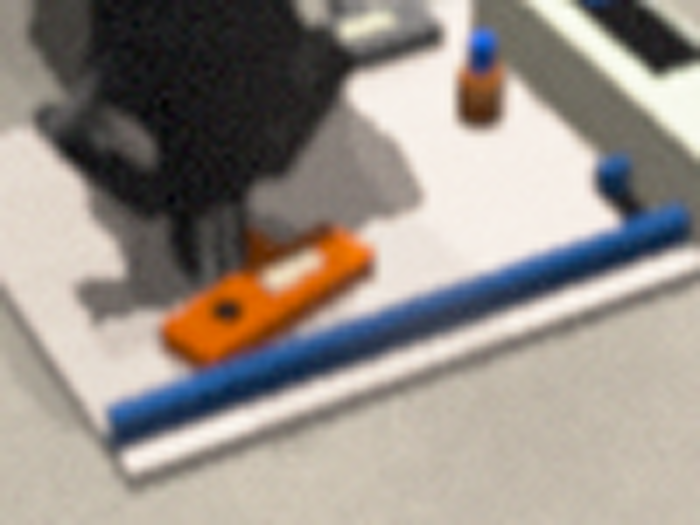

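The tip sits in the nook at (215,255), the cassette has moved to the rail with its rear corner at ~(200,350), and the nose is still off. I keep pressing to the rail.

Call:
arm_command:
  delta_pos:
    - [0,0,0.12]
    - [0,0,0.12]
    - [0,0,0.12]
    - [0,0,0.1]
    - [0,0,0.08]
    - [0,0,0.06]
  rotation:
    - [0,0,0]
    - [0,0,0]
    - [0,0,0]
    - [0,0,0]
    - [0,0,0]
    - [0,0,0]

```text
clock: 5.6
position: [0.5683, -0.0817, 0.0324]
tool_rot: [2.537, 1.57, 2.273]
force: [-1.0, -0.1, 0.7]
grip_width: -0.0004
```

Run:
```python
from h import *
rd=np.load('rd.npy');go(tf(rd,[[.029,-.080,.032]])[0],rd[2]);tipR(rd)
```

```text
clock 5.6 pos [ 0.5683 -0.0817  0.0324] F [-1.  -0.1  0.7]
shift [ 0.01 -0.03  0.01] rot [-0.01 -0.   -0.  ]
tip in reader [ 28.684 -78.998] z 0.0324
```

Call:
arm_command:
  delta_pos:
    - [0,0,0.06]
    - [0,0,0.06]
    - [0,0,0.06]
  rotation:
    - [0,0,0]
    - [0,0,0]
    - [0,0,0]

```text
clock: 5.9
position: [0.569, -0.0819, 0.0316]
tool_rot: [-3.098, 1.56, 2.922]
force: [-10.7, 3.7, 7.9]
grip_width: -0.0
```

Run:
```python
from h import *
rd=np.load('rd.npy');go(tf(rd,[[.029,-.080,.032]])[0],rd[2]);tipR(rd)
save("scene","s3",(190,165,290,240),7)
```

```text
clock 5.9 pos [ 0.569  -0.0819  0.0316] F [-10.7   3.7   7.9]
shift [-0.01 -0.03 -0.01] rot [-0.  -0.1  0. ]
tip in reader [ 29.426 -79.079] z 0.0316
```

View pics/s3.png

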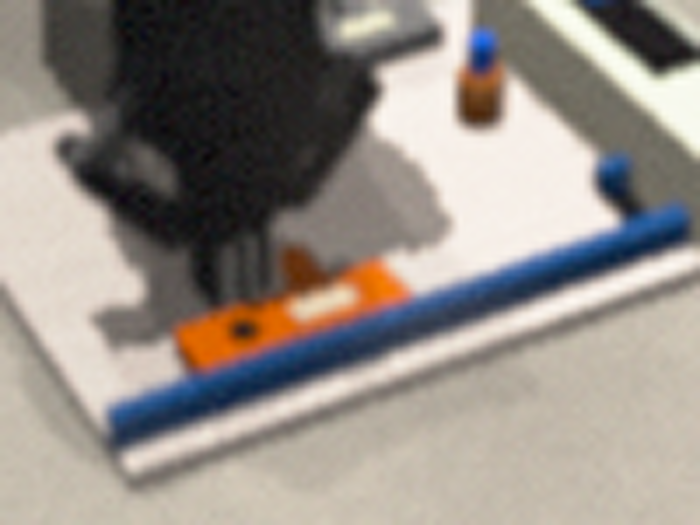

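The cassette now lies flat along the rail, from its rear at (200,370) to its nose at (405,290), with 11 N of press. Next I slide along with light pressure.

Call:
arm_command:
  delta_pos:
    - [0,0.1,0.03]
    - [0,0.15,0.03]
    - [0,0.2,0.03]
    - [0,0.2,0.03]
    - [0,0.2,0.03]
    - [0,0.2,0.03]
    - [0,0.2,0.03]
    - [0,0.2,0.03]
    - [0,0.2,0.03]
    - [0,0.1,0.03]
  rotation:
    - [0,0,0]
    - [0,0,0]
    - [0,0,0]
    - [0,0,0]
    - [0,0,0]
    - [0,0,0]
    - [0,0,0]
    - [0,0,0]
    - [0,0,0]
    - [0,0,0]

```text
clock: 6.95
position: [0.5796, -0.0433, 0.0303]
tool_rot: [-2.672, 1.534, -2.946]
force: [-10.3, -6.8, 9.9]
grip_width: 0.0001
```

Run:
```python
from h import *
rd=np.load('rd.npy');go(tf(rd,[[.029,.0525,.032]])[0],rd[2]);tipR(rd)
save("scene","s4",(190,165,290,240),7)
```

```text
clock 6.95 pos [ 0.5796 -0.0433  0.0303] F [-10.3  -6.8   9.9]
shift [-0.11  3.05 -0.05] rot [-0.1  -0.32  0.16]
tip in reader [ 29.564 -39.067] z 0.0303
```

View pics/s4.png

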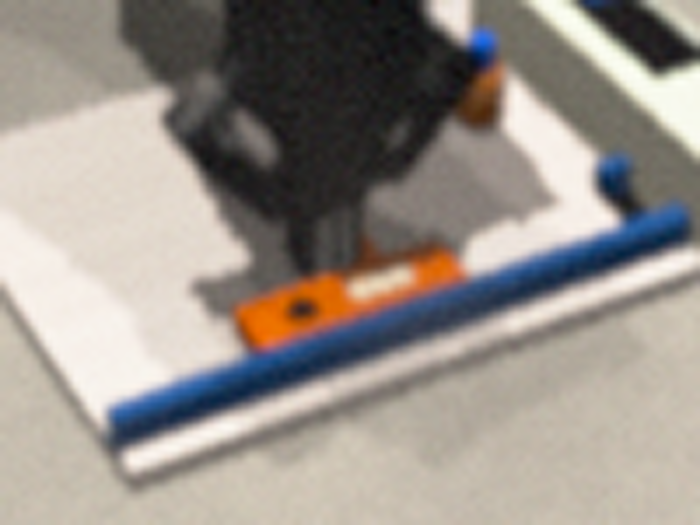

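Call:
arm_command:
  delta_pos:
    - [-0.02,0.15,0.02]
    - [-0.02,0.2,0.02]
    - [-0.02,0.2,0.02]
    - [-0.02,0.2,0.02]
    - [-0.02,0.2,0.02]
    - [-0.01,0.2,0.02]
    - [-0.01,0.2,0.02]
    - [-0.01,0.2,0.02]
    - [0,0.2,0.02]
    - [0,0.1,0.02]
  rotation:
    - [-0.02,-0.06,0.04]
    - [-0.02,-0.06,0.04]
    - [-0.02,-0.06,0.04]
    - [-0.02,-0.06,0.04]
    - [-0.02,-0.06,0.03]
    - [-0.01,-0.05,0.02]
    - [-0.01,-0.05,0.02]
    - [-0.01,-0.05,0.02]
    - [0,-0.04,0.02]
    - [0,-0.03,0.02]

```text
clock: 8.0
position: [0.5934, 0.0081, 0.0315]
tool_rot: [0.742, 1.559, 0.479]
force: [-5.9, -1.9, -0.6]
grip_width: -0.0002
```

Run:
```python
from h import *
rd=np.load('rd.npy');go(tf(rd,[[.029,.0525,.032]])[0],rd[2]);tipR(rd)
```

```text
clock 8.0 pos [0.5934 0.0081 0.0315] F [-5.9 -1.9 -0.6]
shift [-0.01  1.28 -0.02] rot [ 0.01  0.08 -0.07]
tip in reader [29.506 14.173] z 0.0315
```

Call:
arm_command:
  delta_pos:
    - [0,0.15,0.02]
    - [0,0.2,0.02]
    - [0,0.2,0.02]
    - [0,0.2,0.02]
    - [0,0.15,0.02]
    - [0,0.1,0.02]
  rotation:
    - [0,0,-0.02]
    - [0,0,-0.02]
    - [0,0,-0.02]
    - [0,0,0]
    - [0,0,0]
    - [0,0,0]

```text
clock: 8.6
position: [0.6008, 0.0352, 0.0302]
tool_rot: [-1.446, 1.568, -1.71]
force: [-8.5, -5.2, 6.2]
grip_width: -0.0001
```

Run:
```python
from h import *
rd=np.load('rd.npy');go(tf(rd,[[.029,.0525,.032]])[0],rd[2]);tipR(rd)
save("scene","s5",(200,150,300,225),7)
```

```text
clock 8.6 pos [0.6008 0.0352 0.0302] F [-8.5 -5.2  6.2]
shift [-0.06  0.34 -0.02] rot [-0.01  0.    0.03]
tip in reader [29.636 42.328] z 0.0302
```

View pics/s5.png

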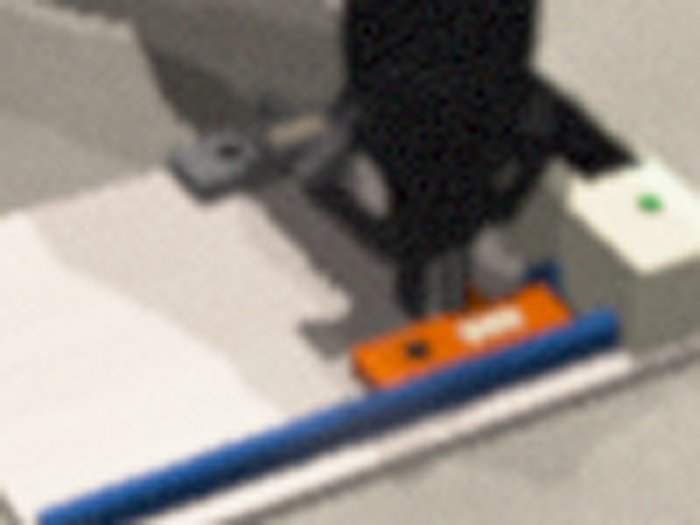

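The nose at (565,310) is entering the pocket, still flush to the rail, with about 10 mm to go.

Call:
arm_command:
  delta_pos:
    - [-0.02,0.12,0.02]
    - [-0.02,0.1,0.02]
    - [0,0.1,0.02]
    - [0,0.08,0.02]
  rotation:
    - [0,0,0.01]
    - [0,0,0.01]
    - [0,0,0.01]
    - [0,0,0]

```text
clock: 9.05
position: [0.6036, 0.0454, 0.0306]
tool_rot: [-2.62, 1.565, -2.885]
force: [-6.8, -2.7, 0.8]
grip_width: 0.0
```

```bash
cat > c.py <<'E'
from h import *
rd=np.load('rd.npy');go(tf(rd,[[.029,.0525,.032]])[0],rd[2]);tipR(rd)
F=monitor.observe()["force"];print('F reader',R.from_euler('z',-rd[2]).apply(F).round(1))
E
python3 c.py
```

```text
clock 9.05 pos [0.6036 0.0454 0.0306] F [-6.8 -2.7  0.8]
shift [-0.05 -0.01 -0.02] rot [-0.01 -0.05  0.03]
tip in reader [29.715 52.907] z 0.0306
F reader [-5.9 -4.4  0.8]
```

Call:
arm_command:
  delta_pos:
    - [0,0.07,0.015]
    - [0,0.07,0.015]
    - [0,0.07,0.015]
  rotation:
    - [0,0,0]
    - [0,0,0]
    - [0,0,0]

```text
clock: 9.35
position: [0.6044, 0.0481, 0.0303]
tool_rot: [-2.442, 1.559, -2.709]
force: [-10.5, -12.4, 10.5]
grip_width: -0.0001
```

```bash
python3 c.py
```

```text
clock 9.35 pos [0.6044 0.0481 0.0303] F [-10.5 -12.4  10.5]
shift [-0.06 -0.11 -0.03] rot [-0.03 -0.09  0.07]
tip in reader [29.764 55.687] z 0.0303
F reader [ -7.  -14.7  10.5]
```

Call:
arm_command:
  delta_pos:
    - [0,0.08,0.015]
    - [0,0.08,0.015]
  rotation:
    - [0,0,0]
    - [0,0,0]

```text
clock: 9.55
position: [0.6044, 0.0482, 0.0303]
tool_rot: [-2.326, 1.553, -2.596]
force: [-10.7, -12.0, 9.4]
grip_width: 0.0
```

```bash
python3 c.py;python3 - <<'E'
from h import *
save("scene","s6",(235,165,295,210),11)
E
```

```text
clock 9.55 pos [0.6044 0.0482 0.0303] F [-10.7 -12.    9.4]
shift [-0.05 -0.11 -0.02] rot [-0.06 -0.12  0.13]
tip in reader [29.738 55.776] z 0.0303
F reader [ -7.2 -14.4   9.4]
```

View pics/s6.png

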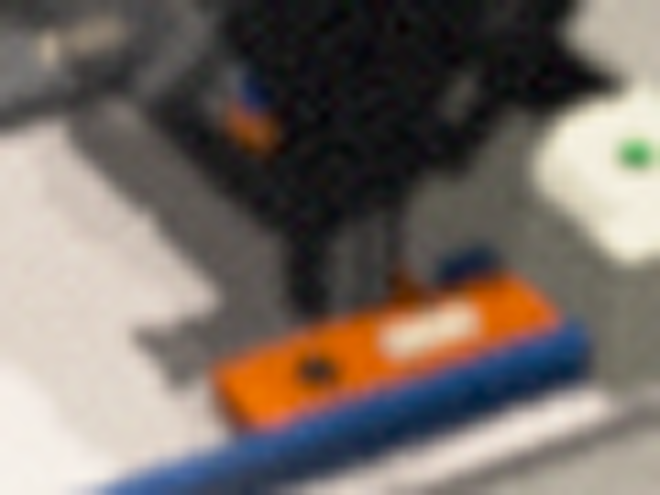

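The cassette is in the pocket (nose at ~(550,310)), the motion is stalled at 14 N and the rail contact is flush. I back off diagonally from both faces, then go up.

Call:
arm_command:
  delta_pos:
    - [0,-0.1,-0.1]
    - [0,-0.15,-0.15]
    - [0,-0.15,-0.15]
    - [0,0,0]
    - [-0.4,0,0]
    - [-0.8,0,0]
    - [-1,0,0]
    - [-1,0,0]
    - [-1,0,0]
    - [-1,0,0]
  rotation:
    - [0,0,0]
    - [0,0,0]
    - [0,0,0]
    - [0,0,0]
    - [0,0,0]
    - [0,0,0]
    - [0,0,0]
    - [0,0,0]
    - [0,0,0]
    - [0,0,0]

```text
clock: 10.6
position: [0.5911, 0.0415, 0.1935]
tool_rot: [-2.346, 1.553, -2.615]
force: [0.3, -0.2, -0.8]
grip_width: 0.0001
```

Call:
arm_command:
  delta_pos:
    - [0,0,-1]
    - [0,0,-1]
    - [0,0,-1]
    - [0,1,-1]
    - [0,1,-1]
    - [0,1,-0.5]
    - [0,1,0]
    - [0,1,0]
    - [0,1,0]
    - [0,0,0]
  rotation:
    - [0,0,0]
    - [0,0,0]
    - [0,0,0]
    - [0,0,0]
    - [0,0,0]
    - [0,0,0]
    - [0,0,0]
    - [0,0,0]
    - [0,0,0]
    - [0,0,0]

```text
clock: 11.6
position: [0.4791, 0.269, 0.2087]
tool_rot: [0.371, 1.568, 0.101]
force: [0.4, -0.8, -0.6]
grip_width: -0.0002
```

```bash
python3 c.py;python3 - <<'E'
from h import *
im=save("top","t2",(180,170,330,295),4.8)
E
```

```text
clock 11.6 pos [0.4791 0.269  0.2087] F [ 0.4 -0.8 -0.6]
shift [ 5.9  -6.1   5.95] rot [-0.06  0.03 -0.01]
tip in reader [-148.767  236.357] z 0.2087
F reader [ 0.6 -0.7 -0.6]
```

View pics/t2.png

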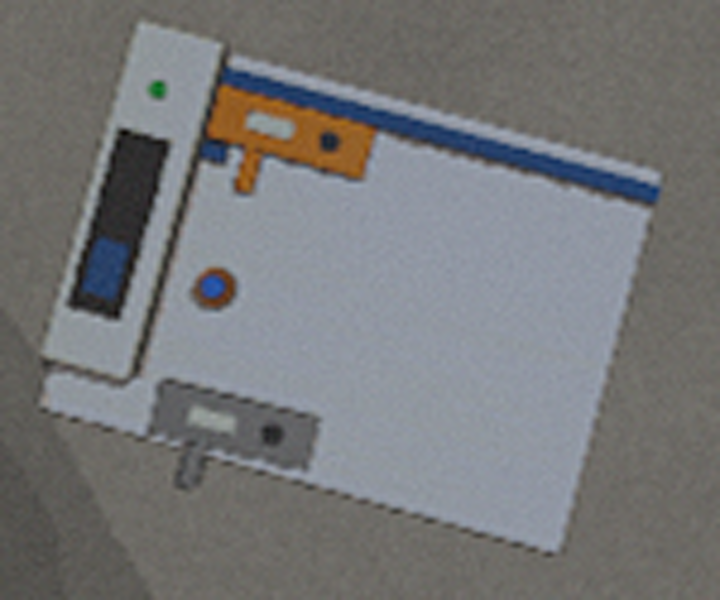

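The top view shows the cassette in the corner, rear edge (375,128)–(362,180) and long side along the rail. The vial (213,288) and grey cassette are unchanged. A quick numeric check, then hand in.

Run:
```python
from h import *
rd=np.load('rd.npy')
def c2p(a): return (np.array(a,float)+.5)/4.8-.5+[180,170]
ca,e=fit([CL[1],CL[2],CL[4],CL[5]],c2p([(376,128),(363,180),(236,190),(253,193)]),.012,[.6,0,-.26]);print(cin(rd,ca),e)
h=tf(rd,[[.055,.055,0]])[0]
pred=w2px("top",tf([h[0],h[1],rd[2]],np.array(CL)/1000,.012));print(((pred-[180,170]+.5)*4.8-.5).round(0).tolist())
a=cv2.imread('pics/t0.png').astype(int);b=cv2.imread('pics/full_t2.png').astype(int)
d=(abs(a-b).max(2)>45).astype(np.uint8);n,l,s,c=cv2.connectedComponentsWithStats(d);print([x.tolist() for x in s[1:] if x[4]>15])
```

```text
[5.5225e+01 5.4625e+01 1.0000e-03] [[0.3, -0.1], [0.1, -0.1], [-0.2, -0.1], [-0.2, 0.3]]
[[220.0, 85.0], [377.0, 128.0], [362.0, 180.0], [206.0, 137.0], [234.0, 190.0], [251.0, 195.0]]
[[223, 187, 35, 24, 391], [264, 215, 35, 22, 420], [79, 219, 81, 165, 4462], [64, 233, 11, 7, 20], [28, 248, 13, 29, 289], [42, 278, 7, 24, 61], [46, 310, 5, 23, 40], [148, 321, 16, 35, 227]]
```

```bash
python3 -c "
from h import *
print(bot.job_done())"
```

```text
the job is handed in; nothing more can be done
None
```

The orange cassette is loaded and the job is handed in at about 11.7 s on the clock.

- **How it was done:** With the closed fingertip in the nook behind the flag, I pressed the cassette flat against the blue rail. I then slid it along under light pressure until it stalled at the end stop with about 14 N, and backed the hand off diagonally and up.
- **Seating:** After I withdrew, a fit to the top image put the cassette at (55.2, 54.6) mm and 0.001 rad from the reader's axes, against a home of (55, 55). The readings during the slide stayed consistent with contact on the rail throughout.
- **Other objects:** The vial and grey cassette look unmoved, and comparing the top image before and after showed no change at the tip box. The white bottle could not be compared because the arm is in that part of the image. The hand stayed above its height near it, and the force readings while moving there were about 1 N.

No check failed or disagreed. While pressing, I saw up to about 10 N of vertical force and about 2° of tool tilt, which I corrected during the slide.

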